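Tip the sorting tray out into the stationery box

ROBOT

A 7-joint arm with a two-finger parallel gripper is mounted at the origin on a cart in front of the work surface, level with it; the furniture and walls round the work are solid. World frame = base frame: x ahead of the robot, y to its left, z up, the work surface at z = 0. Lengths are in mm, angles in rad, forces in N, time in s.
With the tool pointing down it reaches from about 400 to 875 mm from the base axis. Payload 4.4 kg.
Tool frame: the origin (TCP) lies at the very end of the fingers, on their centre line; the grasp point (between the pads) lies 19 mm behind it (ctrl.grip_depth is the distance from the TCP to the grasp point, in mm); z points along the fingers, x is the direction in which the jaws open and shut, and the axes are right-handed (so a half turn about z gives the same grasp; the last joint's range is limited). The gripper opens to 85 mm and grips with 20 to 120 N. Pads are 22 mm wide; open, the fingers measure 114 mm over their backs; the gripper's body (76 mm by 85 mm) begins 54 mm behind the grasp point. The pads swing forward as they close: fully open they stand 13 mm farther back than shut.
Start: joints at [1.178, 0.628, 0.038, 1.517, -0.027, 0.996, -0.02], TCP at [208.687, -615.603, 231.313] pointing down, gripper open.
Joint ranges: [-3.06, 3.06], [-0.37, 2.12], [-1.25, 1.32], [0.18, 2.47], [-1.1, 4.24], [0.23, 1.98], [-2.94, 2.94]. Speed limits (rad/s): [2.57, 2.57, 3.14, 3.14, 3.14, 3.14, 3.14].

INTERFACE

Orientations are given as [roll, pitch, yaw] about the fixed x, y, z axes, in that order (R = Rz(yaw) Ry(pitch) Rx(roll)).
In Python, from cell import ctrl gives the robot as it stands.
- The arm moves only by the shell command python3 -m creep 'ROWS'. ROWS is JSON, a list of rows, each an object with "hand": the opening, from 0 (shut) to 1 (fully open); "travel": the shift along the tool's x, y, z in cm, a list of three; "angular": the turn, a rotation vector about the tool's x, y, z in degrees, a list of three. In form: [{"hand": hand, "travel": [tx, ty, tz], "angular": [rx, ry, rz]}, ...]. A call has 1 to 20 rows; each row is the pose to reach, as a shift and turn from the pose measured when the call began, along the tool's axes at that moment; what a row does not reach only later rows make up. A row lasts 1/10 s, in which the tool goes at most 50 mm and 8.59 degrees, less where a joint would pass 70% of its speed; a pose out of reach is approached as far as the arm can. A call with a gripper value outside its range is refused whole. The fingers move at their own pace and stop on an object; the grip force is fixed at half the most. Time passes only in rows, so rows that repeat a pose let the fingers close. It gives the time, the measured TCP pose, the force and the opening at its end, in the units of the state.
- ctrl.read_state(): the state, without advancing time (a new reading comes with each control period).
- ctrl.get_image(name): name is "scene" or "top"; returns a dict with "frame" (480x640x3 uint8, red, green, blue), "fx", "fy", "cx", "cy" (pixels), "origin" and "orientation" of the camera in the world. Camera axes: x right, y down, z forward; pixel columns grow to the right and rows downward; lengths in mm; the calibration is good to about 2 mm. A picture is of the moment at which its call begins. There is no depth.
- ctrl.finish_job(): hands the job in, once; it reports no verdict.
Trained networks look in the newest picture that a camera, given by its name, has taken for a name from the list of things; names that differ only in an ending like _2 or _b are one class to them, and where a whole thing is asked for, a point or a joint stands for the part that bears it (a point fixed in the world has none). Each returns a list of dicts, best first, with "confidence" (0 to 1); they miss things now and then, are a little off and sometimes report something else, mostly with a low value. They report only what shows in the picture. A call takes as long as a camera call.
- ctrl.regions_of(camera, thing): "region" (480x640 bool, what is visible of it).
- ctrl.spot_point(camera, thing): "at" ([x, y, z] in mm, in world coordinates, good to about 4 mm: a listed point, or the origin of a listed thing).
The state is a dict: "clock": time; "qpos": joint angles; "qd": joint speeds; "tau": joint torques, N m; "eef_pos": TCP position; "tool_rot": TCP orientation; "force": force on the tool from outside, world axes, zero at the start; "torque": the same for the moment, N m; "width": finger opening in mm.
Only numpy, scipy, OpenCV 4.12 (cv2) and the standard library are available. Lean on these libraries where they do the work, as an engineer would, in place of code of your own. Each camera call takes 0.05 s, during which the arm holds its last target. There are 200 camera calls.

TASK

Take the loaded steel tray by its bridge handle, carry it over the open wooden box and tip it so that the tape roll, the peg and both markers slide out over its open edge, all into the box, without flinging or dropping them from a height. Then seat the empty tray level and fully home in its cradle again, the same way round as before, and let go; do not drop the tray or push the other things on the table about.

Things in the scene. Friction and masses are not known exactly. Their poses are not given: they have to be found in the camera images.
- tray: steel sorting tray, 0.2 to 0.35 kg; origin: centre of its underside. Floor 130 (x) x 150 (y), 4 thick; lips 4 thick on three sides, tops 24-28 above the underside; open edge at its +x end. A wooden bridge handle (plate 142 long in y, 8 thick, z = 64 to 96 mm) crosses above its middle between two side posts, leaning 26 deg to -x
- tray_grip (a point): centre of the handle plate, at (0, 0, 80) mm in the tray's frame, axes as the tray's. The plate's faces look along (0.899, 0, 0.438), its upward direction is (-0.438, 0, 0.899) in the tray's frame; at least 35 mm free between its lower edge and the load
- tray_mouth (a point): middle of the tray's open edge, at (65, 0, 4) mm in the tray's frame (upper face of the floor). Friction varies (0.48 to 0.72), so the load starts to slide at a tray tilt of about 25 to 36 deg and needs some more to empty. The whole load weighs 0.11 kg
- cradle_seat (a point): fixed plywood cradle in which the tray starts and belongs: the point where the tray's origin sits (upper face of its board, 6 mm above the table). Its +x is where the tray's open edge points. Rails round it (sides to 23, front and back to 18 mm above the table) lean outward 28 deg like a funnel and leave 2 to 3 mm play each way
- cradle_front (a point): where tray_mouth is when the tray is seated: (65, 0, 4) mm from cradle_seat in its frame
- bin_in (a point): fixed open wooden box; the point: centre of its inner floor, 6 mm above the table. Inside 128 (x) x 188 (y); walls 6 thick, tops 75 mm above the table, but the front wall at its -x end only 35 mm. The front faces roughly toward the cradle
- tape_roll_1: load, in the tray: small tape roll, 66 dia x 24 high, lying flat (mm); origin: centre of its underside
- peg_0: load, in the tray: wooden spring peg, 13 x 72 x 10, long axis = its y (mm); origin: centre of its underside
- marker_1: load, in the tray: marker pen with a red end, 17 x 125 x 17, long axis = its y; does not roll (mm); origin: centre of its underside
- marker_2: load, in the tray: marker pen with a blue end, 17 x 125 x 17, long axis = its y; does not roll (mm); origin: centre of its underside
- jar_f0: bystander, loose: honey-coloured squat jar, 60 dia x 92 high (mm); origin: centre of its underside
- calculator: bystander, loose: pocket calculator, 68 x 115 x 13, lying flat (mm); origin: centre of its underside
- marker_0: bystander, loose: black marker pen, 17 x 125 x 17, lying on the table (mm); origin: centre of its underside

How it is judged:
By the outcome, as a careful person would: the job done as asked, in the order asked, and still so for the second after the job is handed in, with the robot touching nothing.
It also fails if it takes over 54 s, if anything falls off the work surface, if the arm or the gripper's body presses on something with over 40 N, if the wrist force passes 120 N, or if a joint passes its speed limit or range.

## Working session

There is one attempt and no reset: what is moved stays moved. The work goes in short steps, Python scripts to look and compute and a shell command to move; the robot and the scene stay as the last step left them, time stands still between calls to the robot, and variables do not carry over. Pictures are saved under pics/ and viewed, about 8 in all and at most 12, crops included, and the job is handed in when it is done.

```bash
ls; mkdir -p pics; cat > look.py <<'E'
from cell import ctrl
import cv2,numpy as np
def snap(cam,name):
    d=ctrl.get_image(cam); cv2.imwrite(f'pics/{name}.png',cv2.cvtColor(d['frame'],cv2.COLOR_RGB2BGR)); return d
E
python3 - <<'E'
from look import *
for c in ('scene','top'):
    d=snap(c,c+'0'); print(c,d['fx'],d['cx'],d['cy'],d['origin'],d['orientation'])
    for t in ('tray','tray_grip','tray_mouth','cradle_seat','cradle_front','bin_in','tape_roll_1','peg_0','marker_1','jar_f0','calculator'):
        print(t,[(np.round(r['at'],0).tolist(),round(r['confidence'],2)) for r in ctrl.spot_point(c,t)[:3]])
s=ctrl.read_state();print(s)
E
python3 - <<'E'
import cv2,numpy as np
a=cv2.imread('pics/scene0.png');b=cv2.imread('pics/top0.png')
E
```

```text
pics
scene 485.0377986400389 321.51871269203036 241.36244158267135 [ 128.27925696 -442.82560893  639.05652037] [-2.20048785 -0.00814631 -0.6544238 ]
tray [([607.0, 147.0, 2.0], 0.94)]
tray_grip [([604.0, 148.0, 89.0], 0.75)]
tray_mouth [([594.0, 81.0, 9.0], 0.82), ([600.0, 103.0, 11.0], 0.58)]
cradle_seat []
cradle_front [([598.0, 84.0, 9.0], 0.91)]
bin_in [([610.0, -79.0, 9.0], 0.75), ([600.0, 126.0, 15.0], 0.17)]
tape_roll_1 [([582.0, 172.0, 8.0], 0.72)]
peg_0 [([646.0, 164.0, 5.0], 0.59)]
marker_1 [([431.0, 116.0, 3.0], 0.84), ([599.0, 102.0, 9.0], 0.73), ([601.0, 129.0, 9.0], 0.61)]
jar_f0 [([767.0, -16.0, -2.0], 0.65)]
calculator [([460.0, 404.0, 0.0], 0.6)]
top 559.423302272901 315.77636963567255 234.46680380556623 [  1.7132761   69.2535851  817.53740981] [-2.46944988 -0.00865824 -1.40614486]
tray [([607.0, 146.0, 10.0], 0.73)]
tray_grip [([611.0, 145.0, 88.0], 0.9)]
tray_mouth [([594.0, 80.0, 10.0], 0.83), ([596.0, 80.0, 11.0], 0.31)]
cradle_seat []
cradle_front [([598.0, 78.0, 12.0], 0.76), ([605.0, 127.0, 6.0], 0.27)]
bin_in [([608.0, -81.0, 6.0], 0.59)]
tape_roll_1 [([586.0
[... 199 characters left out ...]
 -14.0, -3.0], 0.82)]
calculator []
{'clock': 1.2, 'qpos': array([ 1.1782492 ,  0.62838934,  0.03848674,  1.51742249, -0.02699317,
        0.99632133, -0.01997067]), 'qd': array([ 0.00017326,  0.00199193,  0.0004461 , -0.00097466,  0.00030715,
       -0.0017288 ,  0.00191044]), 'tau': array([-2.24951100e-04, -5.63288534e+01,  1.22603349e+00, -1.93787384e+01,
        1.11478483e-02,  1.85260251e-03,  5.87320119e-05]), 'eef_pos': array([ 208.65540201, -615.59401805,  231.31287949]), 'tool_rot': array([-3.14155458e+00,  2.33725265e-05, -1.24403094e+00]), 'force': array([-0.02613427, -0.51074945, -1.31279811]), 'torque': array([-0.00173089,  0.07554103,  0.049143  ]), 'width': 85.59417170570012}
```

View pics/scene0.png

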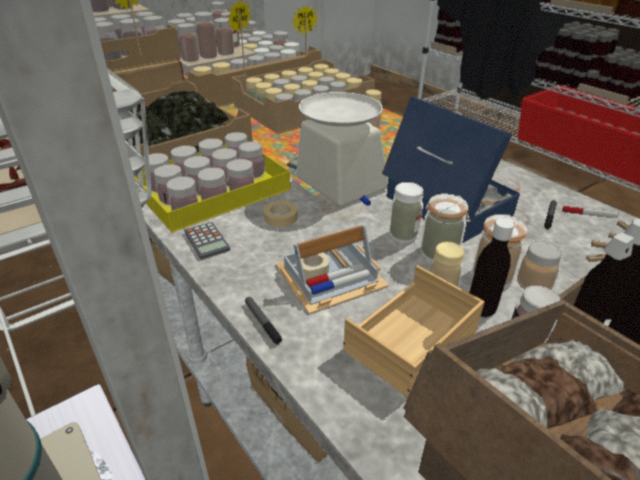

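View pics/top0.png

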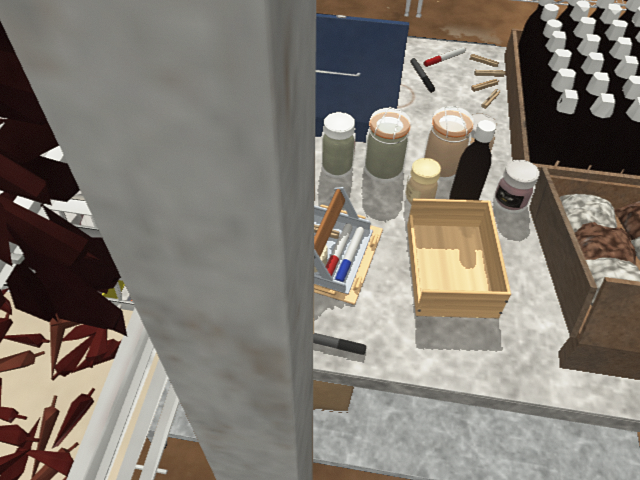

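The scene view shows the loaded tray in its cradle around (332,265), with the bin at (412,330) and its low wall facing the cradle. A pillar covers the left side of both views. Next I triangulate the pillar, the brown box and the bin corners, and get the tray yaw.

```bash
cat >> look.py <<'E'
from scipy.spatial.transform import Rotation as Ro
def cam(c):
    d=ctrl.get_image(c); return d
def ray(d,u,v):
    r=Ro.from_euler('xyz',d['orientation']).apply([(u-d['cx'])/d['fx'],(v-d['cy'])/d['fy'],1]); return r/np.linalg.norm(r)
def tri(d1,p1,d2,p2):
    A=[];b=[]
    for d,p in((d1,p1),(d2,p2)):
        r=ray(d,*p);M=np.eye(3)-np.outer(r,r);A.append(M);b.append(M@d['origin'])
    x,res,_,_=np.linalg.lstsq(np.vstack(A),np.hstack(b),rcond=None);return x.round(),res
def onz(d,p,z):
    r=ray(d,*p);return (d['origin']+r*(z-d['origin'][2])/r[2]).round()
E
python3 - <<'E'
from look import *
S=cam('scene');T=cam('top')
for d,ps in((S,[(125,0),(210,480),(0,300)]),(T,[(317,0),(313,240),(312,480),(10,0),(130,320)])):
    for p in ps:
        r=ray(d,*p);print('pillar az',p,np.degrees(np.arctan2(r[1],r[0])).round(1))
print('box near',tri(S,(438,348),T,(578,268)),'far',tri(S,(537,305),T,(537,168)))
# bin tall rim back corners & side
for n,a,b in(('far-cradle',(435,268),(410,200)),('far-right',(482,310),(493,200)),('near-right',(408,385),(508,295)),('near-cradle',(346,320),(412,295))):
    print(n,tri(S,a,T,b), onz(S,a,75),onz(T,b,75))
import cv2
a=cv2.imread('pics/scene0.png')[215:400,255:495];b=cv2.imread('pics/top0.png')[175:330,310:520]
o=np.zeros((600,800,3),np.uint8)
A=cv2.resize(a,None,fx=1.65*1,fy=1.65,interpolation=2);B=cv2.resize(b,None,fx=1.9,fy=1.9,interpolation=2)
o[:A.shape[0],:A.shape[1]]=A;o[600-B.shape[0]:,800-B.shape[1]:]=B;cv2.imwrite('pics/c1.png',o)
for c in('scene','top'):
  for t in('tray','bin_in','cradle_seat'):
    g=ctrl.regions_of(c,t)
    for r in g[:2]:
      ys,xs=np.nonzero(r['region']);print(c,t,round(r['confidence'],2),xs.min(),xs.max(),ys.min(),ys.max())
E
```

```text
pillar az (125, 0) 72.6
pillar az (210, 480) 75.7
pillar az (0, 300) 94.2
pillar az (317, 0) 9.0
pillar az (313, 240) 9.3
pillar az (312, 480) 8.9
pillar az (10, 0) 39.1
pillar az (130, 320) 42.3
box near (array([ 488., -216.,  195.]), array([51.35947587])) far (array([ 758., -206.,  111.]), array([260.13319937]))
far-cradle (array([744.,   2.,  36.]), array([266.19168061])) [720. -23.  75.] [692.   7.  75.]
far-right (array([ 713., -140.,   70.]), array([89.94530407])) [ 699. -145.   75.] [ 718. -140.   75.]
near-right (array([ 519., -162.,   53.]), array([251.70113706])) [ 492. -177.   75.] [ 517. -157.   75.]
near-cradle (array([513., -11.,  52.]), array([46.58701221])) [503. -26.  75.] [492.  -8.  75.]
scene tray 0.73 284 378 225 303
scene tray 0.49 311 368 271 294
scene bin_in 0.92 343 483 266 395
scene cradle_seat 0.78 276 386 245 313
top tray 0.77 313 372 187 293
top tray 0.43 314 381 205 303
top bin_in 0.64 406 510 198 318
top cradle_seat 0.74 314 381 227 303
```

View pics/c1.png

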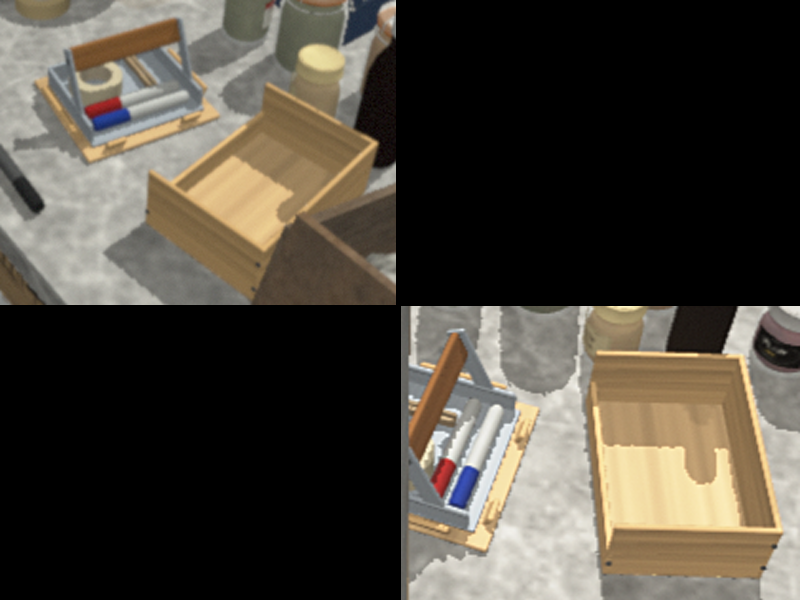

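The crop shows the bin's low wall on the cradle side, with rim corners (top camera) near (412,199), (489,199), (509,293) and (415,293). The tray's open edge and both markers face the bin. The pillar may stand near the arm's path, so I measure it more carefully along with the yaws.

```bash
python3 - <<'E'
from look import *
S=cam('scene');T=cam('top')
az=lambda d,p:np.degrees(np.arctan2(ray(d,*p)[1],ray(d,*p)[0])).round(1)
for n,d in(('S',S),('T',T)):
    g=cv2.cvtColor(cv2.GaussianBlur(d['frame'],(5,5),0),cv2.COLOR_RGB2GRAY)
    L=cv2.createLineSegmentDetector().detect(g)[0][:,0]
    for x1,y1,x2,y2 in L:
        l=np.hypot(x2-x1,y2-y1)
        if l>70 and abs(y2-y1)>1.2*abs(x2-x1) and min(x1,x2)<(330 if n=='T' else 230): print(n,np.round([x1,y1,x2,y2]),az(d,(x1,y1)),az(d,(x2,y2)))
f=lambda c,p:((p[0]-c[0])/c[2]+c[3],(p[1]-c[1])/c[2]+c[4])
sc=(0,0,1.65,255,215);tc=(400.6,305.5,1.9,310,175)
print('cradle front T',onz(T,f(tc,(485,548)),6),onz(T,f(tc,(537,408)),6))
print('cradle front S',onz(S,f(sc,(90,160)),6),onz(S,f(sc,(217,115)),6))
for p in((265,88),(150,172),(377,143)):print('bin S75',onz(S,f(sc,p),75))
for p in((595,352),(742,352),(780,530),(600,530)):print('bin T75',onz(T,f(tc,p),75))
print('bin front low wall S z35',onz(S,f(sc,(165,178)),35),onz(S,f(sc,(265,113)),35))
print('handle ends T z96',onz(T,f(tc,(463,337)),96),'S',onz(S,f(sc,(76,50)),96),onz(S,f(sc,(180,20)),96))
print('table edge',onz(T,(313,372),0),onz(T,(600,400),0))
E
```

```text
S [144. 479.  99. 384.] 87.0 87.9
S [ 35. 413.   8. 331.] 96.7 95.0
S [  3. 331.  30. 415.] 95.4 97.3
S [209. 478. 178. 354.] 75.8 75.9
S [246. 354. 192. 289.] 65.1 71.7
S [207. 395. 264. 478.] 72.7 64.5
S [ 85. 331. 127. 433.] 87.0 86.9
S [111. 124. 134. 207.] 76.8 76.8
T [157. 467. 179. 399.] 52.2 40.5
T [ -0.  20.  58. 143.] 40.7 40.7
T [169. 378. 134. 305.] 40.6 40.6
T [147. 340.  95. 479.] 41.1 63.4
T [146. 369. 105. 478.] 43.8 62.0
T [122. 443. 150. 368.] 55.1 43.0
cradle front T [506.  80.   6.] [674.  49.   6.]
cradle front S [509.  81.   6.] [676.  51.   6.]
bin S75 [690.  -2.  75.]
bin S75 [504. -25.  75.]
bin S75 [ 717. -134.   75.]
bin T75 [694.   3.  75.]
bin T75 [ 718. -134.   75.]
bin T75 [ 521. -160.   75.]
bin T75 [496. -13.  75.]
bin front low wall S z35 [538. -11.  35.] [697.  -2.  35.]
handle ends T z96 [672. 126.  96.] S [547. 159.  96.] [682. 133.  96.]
table edge [373. 128.   0.] [ 401. -309.    0.]
```

```bash
cat >> look.py <<'E'
G=np.array([607.5,146,86.]); B=np.array([608,-79,6.])
YT=np.radians(-100.3); YB=np.radians(-82.5)
def toolR(yaw,tilt=0):  # tool rotation while holding tray of given yaw, tipped by tilt deg
    n=np.array([.899,0,.438]);z=np.array([.438,0,-.899])
    return (Ro.from_euler('z',yaw)*Ro.from_euler('y',tilt,degrees=True)*Ro.from_matrix(np.c_[-n,[0,1,0],z]/np.linalg.norm(n)))
def rel(p,R):
    s=ctrl.read_state();R0=Ro.from_euler('xyz',s['tool_rot'])
    t=R0.inv().apply(np.array(p)-s['eef_pos'])/10;a=np.degrees((R0.inv()*R).as_rotvec())
    print('travel',t.round(2).tolist(),'angular',a.round(1).tolist())
E
python3 - <<'E'
from look import *
print(Ro.from_euler('xyz',[np.pi,0,0]).as_matrix()[:,0])
d=lambda a:Ro.from_euler('xyz',[np.pi,0,np.radians(a)])
rel([440,-165,330],d(-10)); rel([440,-165,330],d(0))
R=toolR(YT);rel(G+19*R.as_matrix()[:,2]-120*R.as_matrix()[:,2],R)
E
```

```text
[1. 0. 0.]
travel [-35.25, -36.37, -9.87] angular [-0.0, -0.0, -61.3]
travel [-35.25, -36.37, -9.87] angular [-0.0, -0.0, -71.3]
travel [-63.2, -64.36, 5.45] angular [-34.0, -8.8, -147.6]
```

```bash
python3 -m creep '[{"hand":1,"travel":[0,0,-9.9],"angular":[0,0,0]},{"hand":1,"travel":[-4,-4,-9.9],"angular":[0,0,-7]},{"hand":1,"travel":[-8,-8,-9.9],"angular":[0,0,-14]},{"hand":1,"travel":[-11,-11,-9.9],"angular":[0,0,-21]},{"hand":1,"travel":[-14,-14.5,-9.9],"angular":[0,0,-28]},{"hand":1,"travel":[-17,-18,-9.9],"angular":[0,0,-35]},{"hand":1,"travel":[-20,-21,-9.9],"angular":[0,0,-42]},{"hand":1,"travel":[-23,-24,-9.9],"angular":[0,0,-49]},{"hand":1,"travel":[-26,-27,-9.9],"angular":[0,0,-54]},{"hand":1,"travel":[-29,-30,-9.9],"angular":[0,0,-58]},{"hand":1,"travel":[-32,-33,-9.9],"angular":[0,0,-61]},{"hand":1,"travel":[-35.2,-36.4,-9.9],"angular":[0,0,-61]},{"hand":1,"travel":[-35.2,-36.4,-9.9],"angular":[0,0,-61]}]'
python3 - <<'E'
from look import *
s=ctrl.read_state();print(s['qpos'].round(3),s['tau'].round(1),s['force'].round(1))
R=toolR(YT);z=R.as_matrix()[:,2]
rel(G+19*z-150*z,R); print(G-131*z)
E
```

```text
clock: 3.0
eef_pos: [443.5, -158.6, 331.0]
tool_rot: [-3.138, -0.003, -0.168]
force: [-0.2, -0.4, -0.6]
width: 85.3
[ 0.577  0.272 -0.374  1.847  0.11   1.041 -0.008] [ -0.9 -35.1  -2.3 -19.8  -0.1  -0.1  -0.6] [-0.2 -0.4 -0.6]
travel [11.09, -38.47, 12.89] angular [-20.3, -20.7, -87.7]
[617.75908267 202.45208555 203.76635029]
```

```bash
python3 -m creep '[{"hand":1,"travel":[1,-4,1],"angular":[-2,-2,-8]},{"hand":1,"travel":[2,-7.5,2],"angular":[-4,-4,-16]},{"hand":1,"travel":[3,-11,3],"angular":[-6,-6,-24]},{"hand":1,"travel":[4,-14.5,4],"angular":[-8,-8,-32]},{"hand":1,"travel":[5,-18,5.5],"angular":[-10,-10,-40]},{"hand":1,"travel":[6,-21.5,7],"angular":[-12,-12,-48]},{"hand":1,"travel":[7,-25,8.5],"angular":[-14,-14,-56]},{"hand":1,"travel":[8,-28.5,10],"angular":[-16,-16,-64]},{"hand":1,"travel":[9,-32,11],"angular":[-17.5,-18,-72]},{"hand":1,"travel":[10,-35,12],"angular":[-19,-19.5,-80]},{"hand":1,"travel":[11.1,-38.5,12.9],"angular":[-20.3,-20.7,-87.7]},{"hand":1,"travel":[11.1,-38.5,12.9],"angular":[-20.3,-20.7,-87.7]},{"hand":1,"travel":[11.1,-38.5,12.9],"angular":[-20.3,-20.7,-87.7]},{"hand":1,"travel":[11.1,-38.5,12.9],"angular":[-20.3,-20.7,-87.7]}]'
python3 - <<'E'
from look import *
s=ctrl.read_state();print(s['qpos'].round(3),s['tau'].round(1),s['torque'].round(1))
R=toolR(YT);z=R.as_matrix()[:,2]
d=snap('scene','h1');T=snap('top','h1t')
for c in('scene','top'):
  for t in('tray_grip','tray','tray_mouth'):
    print(c,t,[(np.round(r['at'],0).tolist(),round(r['confidence'],2)) for r in ctrl.spot_point(c,t)[:2]])
a=cv2.imread('pics/h1.png')[120:340,220:460];cv2.imwrite('pics/h1c.png',cv2.resize(a,None,fx=2.6,fy=2.6,interpolation=2))
rel(G+19*z-30*z,R); rel(G+19*z,R)
E
```

```text
clock: 4.4
eef_pos: [618.3, 201.0, 204.1]
tool_rot: [3.14, 0.455, 1.388]
force: [0.3, -0.0, 0.5]
width: 85.1
[-0.247  0.883 -0.604  1.288  0.719  1.529  0.439] [ -1.4 -63.9  -8.  -16.7   0.8   1.8   0. ] [ 0.5 -0.   0. ]
scene tray_grip [([606.0, 147.0, 90.0], 0.93), ([582.0, 175.0, 11.0], 0.73)]
scene tray [([606.0, 148.0, 3.0], 0.95)]
scene tray_mouth [([595.0, 78.0, 11.0], 0.66)]
top tray_grip [([610.0, 146.0, 89.0], 0.8)]
top tray [([609.0, 145.0, 9.0], 0.92), ([646.0, 160.0, 11.0], 0.45)]
top tray_mouth []
travel [0.02, -0.04, 12.03] angular [0.1, -0.0, -0.0]
travel [0.02, -0.04, 15.03] angular [0.1, -0.0, -0.0]
```

View pics/h1c.png

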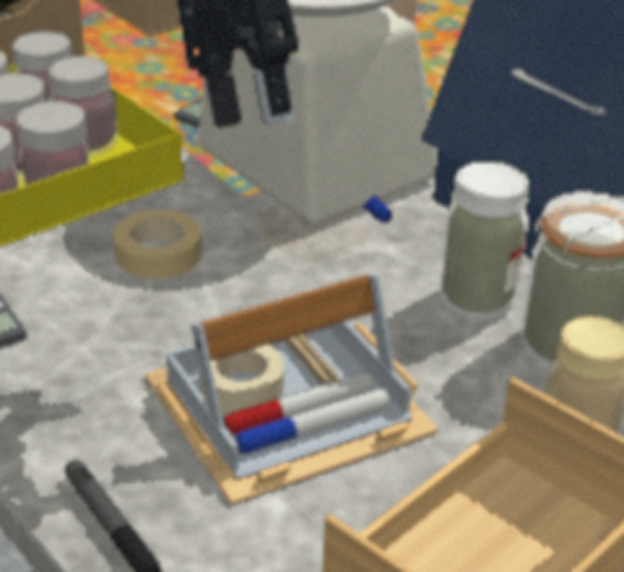

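The view matches the plan: the handle plate is free in front of the gripper, which is aligned and tilted. Descending and closing.

```bash
python3 -m creep '[{"hand":1,"travel":[0,0,4],"angular":[0,0,0]},{"hand":1,"travel":[0,0,8],"angular":[0,0,0]},{"hand":1,"travel":[0,0,11],"angular":[0,0,0]},{"hand":1,"travel":[0,0,13.5],"angular":[0,0,0]},{"hand":1,"travel":[0,0,14.8],"angular":[0,0,0]},{"hand":1,"travel":[0,0,14.8],"angular":[0,0,0]}]' && python3 - <<'E'
from look import *
snap('scene','g');a=cv2.imread('pics/g.png')[190:330,250:410];cv2.imwrite('pics/gc.png',cv2.resize(a,None,fx=4,fy=4,interpolation=2))
E
```

```text
clock: 5.4
eef_pos: [605.9, 137.0, 69.8]
tool_rot: [-3.141, 0.455, 1.39]
force: [-0.4, -1.0, 0.1]
width: 85.1
```

View pics/gc.png

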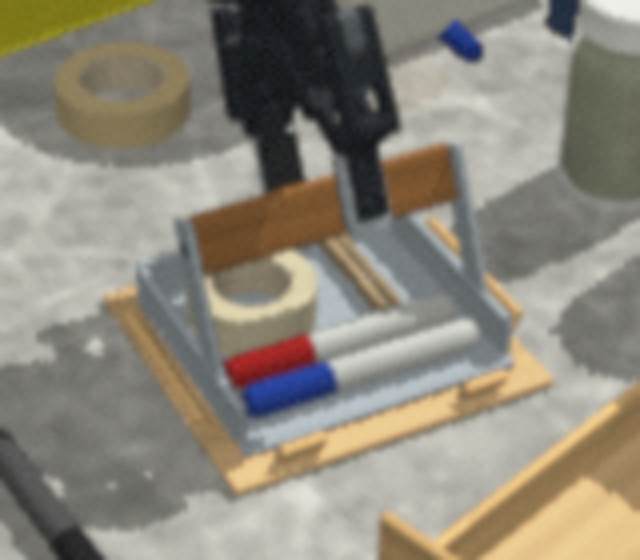

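The fingers straddle the plate near its centre. Closing now.

```bash
python3 -m creep '[{"hand":0.3,"travel":[0,0,0],"angular":[0,0,0]},{"hand":0.3,"travel":[0,0,0],"angular":[0,0,0]},{"hand":0.3,"travel":[0,0,0],"angular":[0,0,0]},{"hand":0.2,"travel":[0,0,0],"angular":[0,0,0]},{"hand":0.2,"travel":[0,0,0],"angular":[0,0,0]},{"hand":0.15,"travel":[0,0,0],"angular":[0,0,0]},{"hand":0.15,"travel":[0,0,0],"angular":[0,0,0]}]';  python3 -m creep '[{"hand":0,"travel":[0,0,0],"angular":[0,0,0]},{"hand":0,"travel":[0,0,0],"angular":[0,0,0]},{"hand":0,"travel":[0,0,0],"angular":[0,0,0]},{"hand":0,"travel":[0,0,0],"angular":[0,0,0]},{"hand":0,"travel":[0,0,0],"angular":[0,0,0]}]'
python3 - <<'E'
from look import *
s=ctrl.read_state();print(s['eef_pos'],s['tool_rot'],s['torque'])
for c in('scene','top'):
  for t in('tray_grip','tray'):
    print(c,t,[(np.round(r['at'],0).tolist(),round(r['confidence'],2)) for r in ctrl.spot_point(c,t)[:2]])
R0=Ro.from_euler('xyz',s['tool_rot']).inv();print('up',R0.apply([0,0,1]))
E
```

```text
clock: 6.15
eef_pos: [606.6, 138.5, 71.0]
tool_rot: [3.141, 0.453, 1.39]
force: [0.1, -0.1, 0.5]
width: 12.9
clock: 6.65
eef_pos: [606.6, 137.9, 71.4]
tool_rot: [3.14, 0.455, 1.389]
force: [-1.2, -3.3, 6.2]
width: 7.2
[606.5922532  137.85606444  71.44921807] [3.14044648 0.45452228 1.38940293] [-0.39347875  0.14903685 -0.11786638]
scene tray_grip [([607.0, 146.0, 85.0], 0.7)]
scene tray [([461.0, 401.0, 1.0], 0.67), ([605.0, 146.0, 4.0], 0.62)]
top tray_grip [([610.0, 146.0, 89.0], 0.8)]
top tray [([609.0, 145.0, 9.0], 0.92), ([646.0, 160.0, 11.0], 0.45)]
up [-0.43903315  0.00102981 -0.89847027]
```

```bash
python3 -m creep '[{"hand":0,"travel":[-0.4,0,-0.9],"angular":[0,0,0]},{"hand":0,"travel":[-0.9,0,-1.8],"angular":[0,0,0]},{"hand":0,"travel":[-1.3,0,-2.7],"angular":[0,0,0]},{"hand":0,"travel":[-1.8,0,-3.6],"angular":[0,0,0]},{"hand":0,"travel":[-2.4,0,-4.9],"angular":[0,0,0]},{"hand":0,"travel":[-3.1,0,-6.3],"angular":[0,0,0]},{"hand":0,"travel":[-3.9,0,-8],"angular":[0,0,0]},{"hand":0,"travel":[-4.6,0,-9.5],"angular":[0,0,0]},{"hand":0,"travel":[-5.3,0,-10.8],"angular":[0,0,0]},{"hand":0,"travel":[-5.3,0,-10.8],"angular":[0,0,0]}]'
python3 - <<'E'
from look import *
s=ctrl.read_state();print(s['qpos'].round(2),s['torque'].round(2))
snap('scene','l');a=cv2.imread('pics/l.png')[130:370,230:490];cv2.imwrite('pics/lc.png',cv2.resize(a,None,fx=2.4,fy=2.4,interpolation=2))
# mouth-pivot poses: mouth offset from TCP in tray frame
z=np.array([.438,0,-.899]); off=np.array([0,0,80])+19*z-np.array([65,0,4])
def tcp(mouth,yaw,t): return np.array(mouth)+(Ro.from_euler('z',yaw)*Ro.from_euler('y',t,degrees=True)).apply(off)
bx=np.array([np.cos(YB),np.sin(YB),0])
for d,h,t in((-40,120,0),(-40,90,0),(-40,90,8),(-38,75,15),(-36,65,20),(-36,60,25),(-36,55,30),(-36,50,45)):
    m=B+bx*d;m[2]=h
    print(d,h,t,m.round(),tcp(m,YB,t).round(),end=' ');rel(tcp(m,YB,t),toolR(YB,t))
E
```

```text
clock: 7.85
eef_pos: [607.6, 138.3, 194.6]
tool_rot: [3.136, 0.452, 1.387]
force: [0.4, -0.5, -4.3]
width: 7.4
[-0.15  0.84 -0.6   1.43  0.74  1.43  0.45] [ 0.81 -0.15 -0.02]
-40 120 0 [603. -39. 120.] [595.  17. 179.] travel [-10.28, 1.04, 6.58] angular [-7.7, 0.0, -16.1]
-40 90 0 [603. -39.  90.] [595.  17. 149.] travel [-8.97, 1.03, 9.28] angular [-7.7, 0.0, -16.1]
-40 90 8 [603. -39.  90.] [597.   8. 156.] travel [-10.03, 1.3, 8.99] angular [-6.5, 7.9, -16.7]
-38 75 15 [603. -41.  75.] [598.  -2. 147.] travel [-10.5, 1.61, 10.29] angular [-5.5, 14.9, -17.1]
-36 65 20 [603. -43.  65.] [599. -10. 140.] travel [-10.92, 1.87, 11.25] angular [-4.8, 19.8, -17.3]
-36 60 25 [603. -43.  60.] [600. -17. 137.] travel [-11.38, 2.07, 11.75] angular [-4.0, 24.8, -17.6]
-36 55 30 [603. -43.  55.] [601. -24. 134.] travel [-11.84, 2.28, 12.3] angular [-3.3, 29.8, -17.8]
-36 50 45 [603. -43.  50.] [604. -45. 132.] travel [-13.54, 2.93, 13.42] angular [-0.9, 44.6, -18.3]
```

View pics/lc.png

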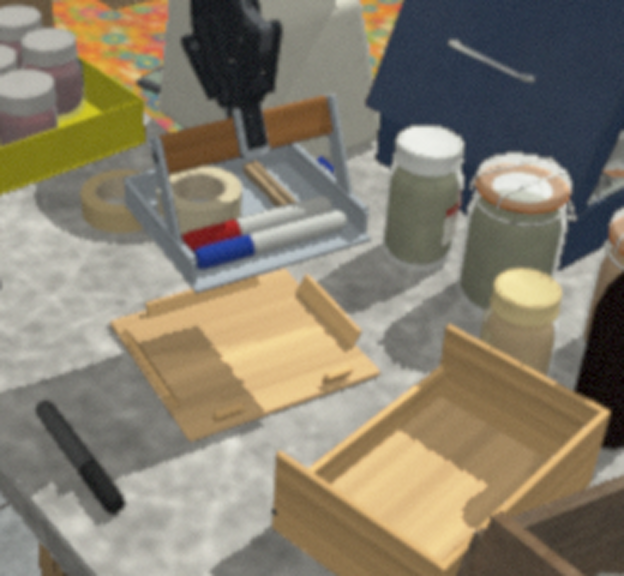

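The tray is off cleanly with its load intact, and the cradle is empty around (245,350) in the crop. Carrying it level to the bin.

```bash
python3 -m creep '[{"hand":0,"travel":[-0.4,0.1,0.2],"angular":[-0.4,0,-0.8]},{"hand":0,"travel":[-1.2,0.2,0.8],"angular":[-1.2,0,-2.4]},{"hand":0,"travel":[-2.3,0.3,1.8],"angular":[-2.2,0,-4.5]},{"hand":0,"travel":[-3.5,0.4,3],"angular":[-3.3,0,-6.8]},{"hand":0,"travel":[-4.7,0.5,4.3],"angular":[-4.3,0,-9]},{"hand":0,"travel":[-5.9,0.7,5.6],"angular":[-5.3,0,-11.2]},{"hand":0,"travel":[-7,0.8,6.9],"angular":[-6.3,0,-13.2]},{"hand":0,"travel":[-8,0.9,8.1],"angular":[-7,0,-14.8]},{"hand":0,"travel":[-8.7,1,8.9],"angular":[-7.5,0,-15.8]},{"hand":0,"travel":[-9,1,9.3],"angular":[-7.7,0,-16.1]},{"hand":0,"travel":[-9,1,9.3],"angular":[-7.7,0,-16.1]},{"hand":0,"travel":[-9,1,9.3],"angular":[-7.7,0,-16.1]}]'
cat >> look.py <<'E'
def tcp(mouth,yaw,t):
    z=np.array([.438,0,-.899]); off=np.array([0,0,80])+19*z-np.array([65,0,4])
    return np.array(mouth)+(Ro.from_euler('z',yaw)*Ro.from_euler('y',t,degrees=True)).apply(off)
bx=np.array([np.cos(YB),np.sin(YB),0])
E
python3 - <<'E'
from look import *
s=ctrl.read_state();print(s['qpos'].round(2))
S=snap('scene','b');T=snap('top','bt')
a=cv2.imread('pics/b.png')[160:420,270:530];b=cv2.imread('pics/bt.png')[140:340,300:540]
A=cv2.resize(a,(400,400),interpolation=2);Bq=cv2.resize(b,(400,333),interpolation=2)
o=np.zeros((400,800,3),np.uint8);o[:,:400]=A;o[:333,400:]=Bq;cv2.imwrite('pics/bc.png',o)
for c in('scene','top'):
  for t in('tray_mouth','bin_in','tray'):
    print(c,t,[(np.round(r['at'],0).tolist(),round(r['confidence'],2)) for r in ctrl.spot_point(c,t)[:2]])
for d,h,t in((-38,75,10),(-36,65,20),(-34,55,25),(-34,52,30),(-34,52,35),(-34,52,40),(-34,52,45),(-34,52,50)):
    m=B+bx*d;m[2]=h
    print(d,h,t,tcp(m,YB,t).round(),end=' ');rel(tcp(m,YB,t),toolR(YB,t))
E
```

```text
clock: 9.1
eef_pos: [595.4, 17.5, 148.9]
tool_rot: [3.14, 0.453, 1.701]
force: [0.3, 0.5, -4.0]
width: 7.0
[ 0.04  0.78 -0.62  1.76  0.96  1.15  0.62]
scene tray_mouth [([601.0, -40.0, 83.0], 0.96)]
scene bin_in [([605.0, -78.0, 7.0], 0.7)]
scene tray [([594.0, 28.0, 82.0], 0.84), ([598.0, 81.0, 6.0], 0.23)]
top tray_mouth [([598.0, -41.0, 86.0], 0.75), ([594.0, 25.0, 87.0], 0.23)]
top bin_in [([606.0, -82.0, 7.0], 0.71)]
top tray [([595.0, 26.0, 86.0], 0.7), ([597.0, 81.0, 13.0], 0.53)]
-38 75 10 [597.   4. 143.] travel [-0.91, 0.03, 1.12] angular [0.0, 10.0, -0.0]
-36 65 20 [599. -10. 140.] travel [-2.07, 0.03, 2.03] angular [0.1, 20.0, -0.0]
-34 55 25 [600. -19. 132.] travel [-2.53, 0.02, 3.08] angular [0.1, 25.0, -0.0]
-34 52 30 [601. -26. 131.] travel [-3.1, 0.02, 3.47] angular [0.1, 30.0, -0.0]
-34 52 35 [602. -33. 133.] travel [-3.79, 0.03, 3.65] angular [0.1, 35.0, -0.0]
-34 52 40 [603. -40. 134.] travel [-4.46, 0.03, 3.89] angular [0.1, 40.0, -0.0]
-34 52 45 [604. -47. 134.] travel [-5.11, 0.03, 4.18] angular [0.1, 45.0, -0.0]
-34 52 50 [605. -54. 133.] travel [-5.73, 0.03, 4.53] angular [0.1, 50.0, -0.0]
```

View pics/bc.png

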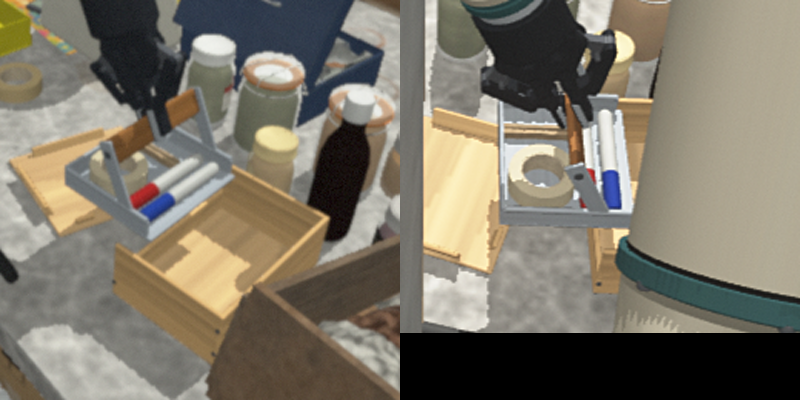

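The load is still in place. The tray mouth overhangs the bin about 24 mm past the low wall and is centred to within a few mm. Tipping to 20° first.

```bash
python3 -m creep '[{"hand":0,"travel":[-0.1,0.05,0.1],"angular":[0,1,0]},{"hand":0,"travel":[-0.3,0.1,0.4],"angular":[0,3.5,0]},{"hand":0,"travel":[-0.6,0.15,0.8],"angular":[0,6.5,0]},{"hand":0,"travel":[-0.9,0.15,1.1],"angular":[0,10,0]},{"hand":0,"travel":[-1.3,0.15,1.4],"angular":[0,13.5,0]},{"hand":0,"travel":[-1.7,0.15,1.75],"angular":[0,17,0]},{"hand":0,"travel":[-2,0.15,1.95],"angular":[0,19,0]},{"hand":0,"travel":[-2.1,0.15,2],"angular":[0,20,0]},{"hand":0,"travel":[-2.1,0.15,2],"angular":[0,20,0]}]'
python3 - <<'E'
from look import *
s=ctrl.read_state();print(s['qpos'].round(2))
for d,h,t in((-34,57,25),(-34,52,30),(-34,52,35),(-34,52,40),(-34,52,45),(-34,52,50)):
    m=B+bx*d;m[2]=h;m[0]+=1.5
    print(d,h,t,tcp(m,YB,t).round(),end=' ');rel(tcp(m,YB,t),toolR(YB,t))
E
```

```text
clock: 10.4
eef_pos: [600.2, -12.1, 140.1]
tool_rot: [3.141, 0.105, 1.699]
force: [0.2, 0.2, -4.1]
width: 7.3
[ 0.38  0.78 -0.78  1.75  0.79  0.96  0.93]
-34 57 25 [602. -19. 134.] travel [-0.64, 0.06, 0.64] angular [0.0, 5.1, -0.1]
-34 52 30 [603. -26. 131.] travel [-1.29, 0.06, 1.01] angular [0.0, 10.1, -0.1]
-34 52 35 [603. -33. 133.] travel [-2.0, 0.06, 0.94] angular [0.0, 15.1, -0.1]
-34 52 40 [604. -40. 134.] travel [-2.71, 0.06, 0.94] angular [0.0, 20.1, -0.1]
-34 52 45 [605. -47. 134.] travel [-3.42, 0.06, 1.0] angular [0.0, 25.1, -0.1]
-34 52 50 [606. -54. 133.] travel [-4.13, 0.06, 1.12] angular [0.1, 30.1, -0.1]
```

```bash
python3 -m creep '[{"hand":0,"travel":[-0.1,0,0.2],"angular":[0,1,0]},{"hand":0,"travel":[-0.25,0.05,0.3],"angular":[0,2,0]},{"hand":0,"travel":[-0.4,0.05,0.4],"angular":[0,3,0]},{"hand":0,"travel":[-0.5,0.05,0.5],"angular":[0,4,0]},{"hand":0,"travel":[-0.65,0.05,0.65],"angular":[0,5,0]},{"hand":0,"travel":[-0.8,0.05,0.75],"angular":[0,6,0]},{"hand":0,"travel":[-0.9,0.05,0.8],"angular":[0,7,0]},{"hand":0,"travel":[-1.05,0.05,0.9],"angular":[0,8,0]},{"hand":0,"travel":[-1.2,0.05,0.95],"angular":[0,9,0]},{"hand":0,"travel":[-1.3,0.05,1],"angular":[0,10,0]},{"hand":0,"travel":[-1.45,0.05,1],"angular":[0,11,0]},{"hand":0,"travel":[-1.6,0.05,1],"angular":[0,12,0]},{"hand":0,"travel":[-1.7,0.05,0.95],"angular":[0,13,0]},{"hand":0,"travel":[-1.85,0.05,0.95],"angular":[0,14,0]},{"hand":0,"travel":[-2,0.05,0.95],"angular":[0,15,0]},{"hand":0,"travel":[-2.15,0.05,0.95],"angular":[0,16,0]},{"hand":0,"travel":[-2.3,0.05,0.95],"angular":[0,17,0]}]'
python3 - <<'E'
from look import *
s=ctrl.read_state();print(s['qpos'].round(2))
snap('scene','t1');snap('top','t1t')
for t in('tape_roll_1','peg_0','marker_1'):
    for c in ('scene','top'): print(c,t,[(np.round(r['at'],0).tolist(),round(r['confidence'],2)) for r in ctrl.spot_point(c,t)[:4]])
for d,h,t in((-34,52,40),(-34,52,45),(-34,52,50)):
    m=B+bx*d;m[2]=h;m[0]+=1.5
    rel(tcp(m,YB,t),toolR(YB,t))
E
```

```text
clock: 12.1
eef_pos: [603.8, -35.8, 133.1]
tool_rot: [3.141, -0.193, 1.699]
force: [0.1, 0.9, -3.0]
width: 7.2
[ 0.65  0.9  -0.95  1.68  0.63  0.95  1.22]
scene tape_roll_1 [([578.0, -68.0, 30.0], 0.86)]
top tape_roll_1 [([578.0, -71.0, 32.0], 0.64)]
scene peg_0 [([644.0, -62.0, 27.0], 0.84), ([604.0, -38.0, 148.0], 0.26)]
top peg_0 [([642.0, -64.0, 33.0], 0.42)]
scene marker_1 [([426.0, 116.0, 1.0], 0.87), ([614.0, -117.0, 16.0], 0.66), ([606.0, -52.0, 14.0], 0.41)]
top marker_1 [([621.0, -112.0, 12.0], 0.96), ([427.0, 117.0, -3.0], 0.63), ([602.0, -50.0, 14.0], 0.45)]
travel [-0.43, -0.0, -0.12] angular [0.1, 3.1, -0.1]
travel [-1.13, 0.0, -0.27] angular [0.1, 8.1, -0.1]
travel [-1.84, 0.0, -0.36] angular [0.1, 13.1, -0.1]
```

```bash
python3 -m creep '[{"hand":0,"travel":[0,0,0],"angular":[0,0,0]},{"hand":0,"travel":[0,0,0],"angular":[0,0,0]},{"hand":0,"travel":[-0.2,0,-0.1],"angular":[0,1.5,0]},{"hand":0,"travel":[-0.43,0,-0.2],"angular":[0,3,0]},{"hand":0,"travel":[-0.8,0,-0.35],"angular":[0,5.5,0]},{"hand":0,"travel":[-1.13,0,-0.5],"angular":[0,8,0]},{"hand":0,"travel":[-1.13,0,-0.7],"angular":[0,8,0]},{"hand":0,"travel":[-1.13,0,-0.9],"angular":[0,8,0]}]'
python3 - <<'E'
from look import *
snap('scene','t2');snap('top','t2t')
a=cv2.imread('pics/t2.png')[160:420,270:530];b=cv2.imread('pics/t2t.png')[140:340,300:540]
A=cv2.resize(a,(420,420),interpolation=2);Bq=cv2.resize(b,(380,317),interpolation=2)
o=np.zeros((420,800,3),np.uint8);o[:,:420]=A;o[:317,420:]=Bq;cv2.imwrite('pics/t2c.png',o)
for t in('tape_roll_1','peg_0','marker_1'):
    for c in ('scene','top'): print(c,t,[(np.round(r['at'],0).tolist(),round(r['confidence'],2)) for r in ctrl.spot_point(c,t)[:4]])
R0=Ro.from_euler('xyz',ctrl.read_state()['tool_rot']).inv();print('up',R0.apply([0,0,1]),'bx',R0.apply(bx))
E
```

```text
clock: 13.3
eef_pos: [605.3, -48.9, 139.6]
tool_rot: [3.141, -0.331, 1.698]
force: [-0.5, 0.6, -3.7]
width: 7.3
scene tape_roll_1 [([576.0, -70.0, 33.0], 0.64)]
top tape_roll_1 [([604.0, -49.0, 14.0], 0.69), ([579.0, -69.0, 30.0], 0.68)]
scene peg_0 [([644.0, -63.0, 31.0], 0.54)]
top peg_0 [([646.0, -64.0, 33.0], 0.68)]
scene marker_1 [([428.0, 119.0, 1.0], 0.74), ([614.0, -115.0, 12.0], 0.61), ([605.0, -51.0, 16.0], 0.57)]
top marker_1 [([619.0, -112.0, 10.0], 0.76), ([600.0, -50.0, 14.0], 0.69), ([428.0, 116.0, -2.0], 0.67)]
up [ 3.24592045e-01  9.38447346e-04 -9.45853648e-01] bx [-9.45853986e-01  8.41288210e-04 -3.24591326e-01]
```

View pics/t2c.png

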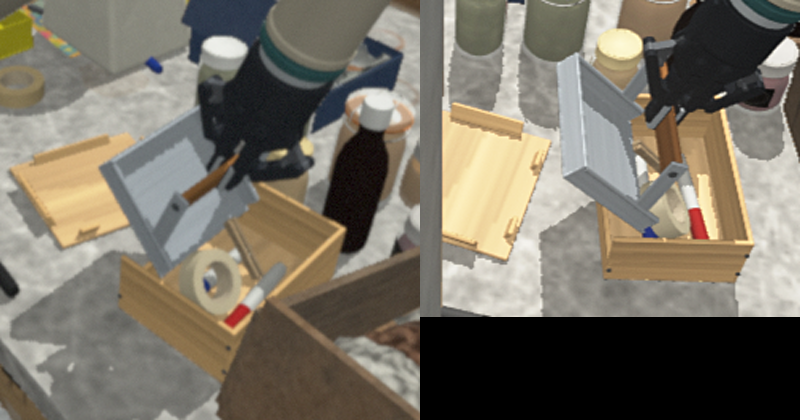

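The tray is empty. The peg, the tape roll (leaning on the blue marker) and both markers are all inside the box. Lifting straight up, slowly at first.

```bash
python3 -m creep '[{"hand":0,"travel":[0.15,0,-0.5],"angular":[0,0,0]},{"hand":0,"travel":[0.3,0,-1],"angular":[0,0,0]},{"hand":0,"travel":[0.5,0,-1.5],"angular":[0,0,0]},{"hand":0,"travel":[0.8,0,-2.3],"angular":[0,0,0]},{"hand":0,"travel":[1.2,0,-3.5],"angular":[0,0,0]},{"hand":0,"travel":[1.8,0,-5.2],"angular":[0,0,0]},{"hand":0,"travel":[2.4,0,-7],"angular":[0,0,0]},{"hand":0,"travel":[3,0,-8.7],"angular":[0,0,0]},{"hand":0,"travel":[3.4,0,-9.8],"angular":[0,0,0]},{"hand":0,"travel":[3.4,0,-9.8],"angular":[0,0,0]}]'
python3 - <<'E'
from look import *
s=ctrl.read_state();print(s['qpos'].round(2))
m=B+bx*-45;m[2]=150;rel(tcp(m,YB,20),toolR(YB,20))
P=np.array([606.6,137.9,71.4]);Rg=Ro.from_euler('xyz',[3.1404,.4545,1.3894])
for up in(130,60):rel(P+[0,0,up],Rg)
for c in ('scene','top'):
  for t in('tape_roll_1','peg_0','marker_1','cradle_seat','cradle_front','jar_f0'):
    print(c,t,[(np.round(r['at'],0).tolist(),round(r['confidence'],2)) for r in ctrl.spot_point(c,t)[:4]])
  d=snap(c,'u'+c)
E
```

```text
clock: 14.7
eef_pos: [606.3, -46.7, 246.5]
tool_rot: [3.136, -0.33, 1.702]
force: [0.3, -0.4, -2.3]
width: 7.1
[ 0.78  0.85 -1.11  1.53  0.45  1.17  1.38]
travel [3.63, -0.27, 3.54] angular [0.3, -24.9, -0.0]
travel [15.85, 2.4, 10.2] angular [1.4, -44.6, 18.2]
travel [13.58, 2.36, 16.83] angular [1.4, -44.6, 18.2]
scene tape_roll_1 [([576.0, -70.0, 33.0], 0.64)]
scene peg_0 [([644.0, -63.0, 31.0], 0.54)]
scene marker_1 [([428.0, 119.0, 1.0], 0.74), ([614.0, -115.0, 12.0], 0.61), ([605.0, -51.0, 16.0], 0.57)]
scene cradle_seat [([613.0, 143.0, 5.0], 0.87)]
scene cradle_front [([596.0, 81.0, 11.0], 0.6)]
scene jar_f0 [([761.0, -15.0, -0.0], 0.57)]
top tape_roll_1 [([604.0, -49.0, 14.0], 0.69), ([579.0, -69.0, 30.0], 0.68)]
top peg_0 [([646.0, -64.0, 33.0], 0.68)]
top marker_1 [([619.0, -112.0, 10.0], 0.76), ([600.0, -50.0, 14.0], 0.69), ([428.0, 116.0, -2.0], 0.67)]
top cradle_seat [([610.0, 148.0, 8.0], 0.62)]
top cradle_front [([600.0, 78.0, 11.0], 0.92)]
top jar_f0 [([766.0, -16.0, -4.0], 0.63)]
```

```bash
python3 -m creep '[{"hand":0,"travel":[0.8,0.1,0.4],"angular":[0.1,-2.5,1]},{"hand":0,"travel":[2.2,0.3,1.2],"angular":[0.2,-6.5,2.6]},{"hand":0,"travel":[4,0.6,2.4],"angular":[0.4,-11.5,4.7]},{"hand":0,"travel":[5.8,0.9,3.6],"angular":[0.5,-16.5,6.8]},{"hand":0,"travel":[7.6,1.1,4.8],"angular":[0.7,-21.5,8.8]},{"hand":0,"travel":[9.4,1.4,6],"angular":[0.8,-26.5,10.8]},{"hand":0,"travel":[11.2,1.7,7.2],"angular":[1,-31.5,12.9]},{"hand":0,"travel":[13,2,8.3],"angular":[1.2,-36.5,14.9]},{"hand":0,"travel":[14.5,2.2,9.3],"angular":[1.3,-41,16.8]},{"hand":0,"travel":[15.5,2.35,10],"angular":[1.4,-43.8,17.9]},{"hand":0,"travel":[15.85,2.4,10.2],"angular":[1.4,-44.6,18.2]},{"hand":0,"travel":[15.85,2.4,10.2],"angular":[1.4,-44.6,18.2]},{"hand":0,"travel":[15.85,2.4,10.2],"angular":[1.4,-44.6,18.2]}]'
python3 - <<'E'
from look import *
s=ctrl.read_state();print(s['qpos'].round(2))
S=snap('scene','r');T=snap('top','rt')
a=cv2.imread('pics/r.png')[130:400,230:500];b=cv2.imread('pics/rt.png')[140:340,300:540]
A=cv2.resize(a,(420,420),interpolation=2);Bq=cv2.resize(b,(380,317),interpolation=2)
o=np.zeros((420,800,3),np.uint8);o[:,:420]=A;o[:317,420:]=Bq;cv2.imwrite('pics/rc.png',o)
P=np.array([606.6,137.9,71.4]);Rg=Ro.from_euler('xyz',[3.1404,.4545,1.3894])
for up in(40,20,10,3,0):rel(P+[0,0,up],Rg)
for c in ('scene','top'):
  for t in('tray_grip','tray_mouth','tray','tape_roll_1','peg_0','marker_1','cradle_seat','cradle_front'):
    print(c,t,[(np.round(r['at'],0).tolist(),round(r['confidence'],2)) for r in ctrl.spot_point(c,t)[:3]])
E
```

```text
clock: 16.7
eef_pos: [605.7, 135.9, 199.0]
tool_rot: [-3.138, 0.455, 1.39]
force: [0.1, -0.5, -3.4]
width: 6.9
[-0.13  0.84 -0.63  1.43  0.75  1.46  0.45]
travel [4.12, 0.05, 7.78] angular [-0.3, 0.0, -0.0]
travel [4.99, 0.06, 9.57] angular [-0.3, 0.0, -0.0]
travel [5.43, 0.06, 10.47] angular [-0.3, 0.0, -0.0]
travel [5.74, 0.06, 11.1] angular [-0.3, 0.0, -0.0]
travel [5.87, 0.06, 11.37] angular [-0.3, 0.0, -0.0]
scene tray_grip []
scene tray_mouth [([595.0, 78.0, 137.0], 0.75), ([606.0, -53.0, 15.0], 0.3)]
scene tray [([605.0, 147.0, 130.0], 0.61)]
scene tape_roll_1 [([574.0, -67.0, 23.0], 0.81)]
scene peg_0 [([641.0, -50.0, 21.0], 0.91), ([603.0, 145.0, 132.0], 0.29)]
scene marker_1 [([425.0, 117.0, 1.0], 0.75), ([615.0, -114.0, 18.0], 0.63), ([605.0, -50.0, 12.0], 0.5)]
scene cradle_seat [([610.0, 145.0, 6.0], 0.71), ([606.0, -50.0, 13.0], 0.6)]
scene cradle_front [([598.0, 82.0, 9.0], 0.94)]
top tray_grip [([608.0, 144.0, 215.0], 0.56)]
top tray_mouth [([597.0, 78.0, 139.0], 0.78)]
top tray [([609.0, 140.0, 136.0], 0.76)]
top tape_roll_1 []
top peg_0 []
top marker_1 [([426.0, 115.0, -2.0], 0.91)]
top cradle_seat [([610.0, 151.0, 5.0], 0.78), ([599.0, 78.0, 9.0], 0.46), ([424.0, 117.0, -1.0], 0.34)]
top cradle_front [([595.0, 82.0, 14.0], 0.75)]
```

View pics/rc.png

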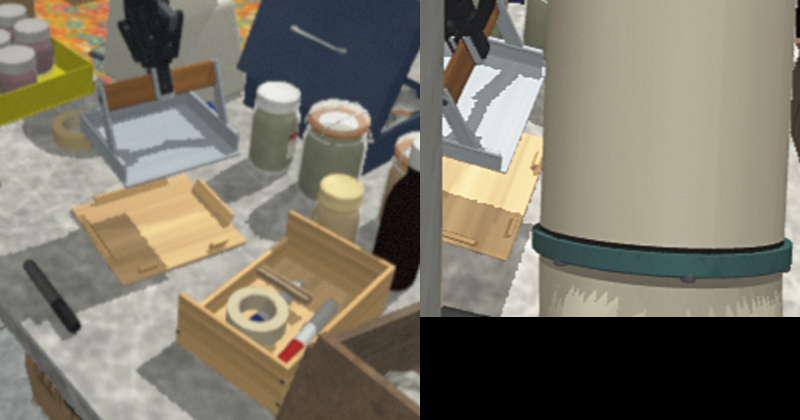

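All four items lie in the box, and the empty tray is back level above the cradle. Lowering in stages.

```bash
python3 -m creep '[{"hand":0,"travel":[0.8,0.01,1.5],"angular":[-0.1,0,0]},{"hand":0,"travel":[2,0.03,3.8],"angular":[-0.2,0,0]},{"hand":0,"travel":[3,0.05,5.8],"angular":[-0.3,0,0]},{"hand":0,"travel":[4.1,0.05,7.8],"angular":[-0.3,0,0]},{"hand":0,"travel":[4.5,0.05,8.7],"angular":[-0.3,0,0]},{"hand":0,"travel":[4.8,0.05,9.1],"angular":[-0.3,0,0]},{"hand":0,"travel":[4.8,0.05,9.1],"angular":[-0.3,0,0]},{"hand":0,"travel":[4.8,0.05,9.1],"angular":[-0.3,0,0]}]'
python3 - <<'E'
from look import *
P=np.array([606.6,137.9,71.4]);Rg=Ro.from_euler('xyz',[3.1404,.4545,1.3894])
for up in(10,5,0,-1):rel(P+[0,0,up],Rg)
for i in range(4):
    ctrl.get_image('scene');s=ctrl.read_state();print(s['eef_pos'].round(1),s['force'].round(1))
E
```

```text
clock: 18.4
eef_pos: [606.5, 141.0, 96.6]
tool_rot: [3.139, 0.454, 1.392]
force: [0.5, 0.1, -2.6]
width: 7.3
travel [0.4, 0.06, 1.5] angular [0.1, -0.0, 0.1]
travel [0.61, 0.06, 1.95] angular [0.1, -0.0, 0.1]
travel [0.83, 0.06, 2.4] angular [0.1, -0.0, 0.1]
travel [0.88, 0.06, 2.49] angular [0.1, -0.0, 0.1]
[606.6 141.   96.9] [ 0.1  0.4 -2.1]
[606.6 140.9  96.9] [-0.5 -0.  -2.9]
[606.5 140.9  96.9] [-0.1  0.9 -2.7]
[606.4 140.8  96.7] [-1.   0.4 -3.4]
```

```bash
python3 -m creep '[{"hand":0,"travel":[0.2,0.03,0.6],"angular":[0.1,0,0.1]},{"hand":0,"travel":[0.35,0.05,1.2],"angular":[0.1,0,0.1]},{"hand":0,"travel":[0.4,0.05,1.5],"angular":[0.1,0,0.1]},{"hand":0,"travel":[0.4,0.05,1.5],"angular":[0.1,0,0.1]},{"hand":0,"travel":[0.4,0.05,1.5],"angular":[0.1,0,0.1]}]'
python3 - <<'E'
from look import *
P=np.array([606.6,137.9,71.4]);Rg=Ro.from_euler('xyz',[3.1404,.4545,1.3894])
for up in(5,2,0,-1):rel(P+[0,0,up],Rg)
for i in range(3):
    ctrl.get_image('scene');s=ctrl.read_state();print(s['eef_pos'].round(1),s['tool_rot'].round(3),s['force'].round(1))
E
```

```text
clock: 19.1
eef_pos: [606.3, 137.7, 81.3]
tool_rot: [3.14, 0.454, 1.39]
force: [0.2, -0.3, -2.6]
width: 7.0
travel [0.24, 0.02, 0.43] angular [0.0, -0.0, 0.0]
travel [0.37, 0.02, 0.7] angular [0.0, -0.0, 0.0]
travel [0.46, 0.02, 0.88] angular [0.0, -0.0, 0.0]
travel [0.5, 0.02, 0.97] angular [0.0, -0.0, 0.0]
[606.4 137.8  81.5] [3.14  0.454 1.39 ] [-0.1  0.8 -2.3]
[606.5 137.9  81.6] [3.14  0.454 1.39 ] [ 0.  -0.2 -2.7]
[606.5 137.9  81.7] [3.14  0.454 1.39 ] [-0.5  0.4 -2.6]
```

```bash
python3 -m creep '[{"hand":0,"travel":[0.12,0,0.22],"angular":[0,0,0]},{"hand":0,"travel":[0.25,0,0.45],"angular":[0,0,0]},{"hand":0,"travel":[0.37,0,0.7],"angular":[0,0,0]},{"hand":0,"travel":[0.46,0,0.88],"angular":[0,0,0]},{"hand":0,"travel":[0.46,0,0.88],"angular":[0,0,0]},{"hand":0,"travel":[0.46,0,0.88],"angular":[0,0,0]}]'
python3 - <<'E'
from look import *
P=np.array([606.6,137.9,71.4]);Rg=Ro.from_euler('xyz',[3.1404,.4545,1.3894])
for up in(0,-1):rel(P+[0,0,up],Rg)
for i in range(3):
    ctrl.get_image('scene');s=ctrl.read_state();print(s['eef_pos'].round(1),s['tool_rot'].round(3),s['force'].round(1),s['torque'].round(2))
E
```

```text
clock: 19.85
eef_pos: [606.5, 138.2, 71.6]
tool_rot: [3.14, 0.454, 1.39]
force: [0.3, -0.8, -2.5]
width: 7.0
travel [-0.02, 0.01, 0.03] angular [0.0, -0.1, 0.0]
travel [0.02, 0.01, 0.12] angular [0.0, -0.1, 0.0]
[606.6 138.2  71.6] [3.14  0.454 1.39 ] [-0.2  0.1 -2.6] [ 0.61 -0.15 -0.02]
[606.6 138.2  71.7] [3.14  0.454 1.39 ] [ 0.7 -0.5 -2.9] [ 0.69 -0.1   0.04]
[606.6 138.2  71.7] [3.14  0.454 1.39 ] [-0.2 -0.3 -2. ] [ 0.69 -0.19 -0.02]
```

```bash
python3 -m creep '[{"hand":0,"travel":[0.03,0,0.06],"angular":[0,0,0]},{"hand":0,"travel":[0.05,0,0.12],"angular":[0,0,0]},{"hand":0,"travel":[0.07,0,0.18],"angular":[0,0,0]},{"hand":0,"travel":[0.07,0,0.18],"angular":[0,0,0]},{"hand":0,"travel":[0.07,0,0.18],"angular":[0,0,0]}]'
python3 - <<'E'
from look import *
for i in range(3):
    ctrl.get_image('scene');s=ctrl.read_state();print(s['eef_pos'].round(1),s['tool_rot'].round(3),s['force'].round(1),s['torque'].round(2))
d=snap('scene','s1');
a=cv2.imread('pics/s1.png')[195:325,260:400];cv2.imwrite('pics/s1c.png',cv2.resize(a,None,fx=4.5,fy=4.5,interpolation=2))
E
```

```text
clock: 20.5
eef_pos: [606.6, 138.2, 71.5]
tool_rot: [3.139, 0.454, 1.389]
force: [-1.9, 0.5, 7.8]
width: 6.9
[606.6 138.2  71.4] [3.139 0.454 1.389] [-2.   1.3  7.5] [-0.07  0.42 -0.2 ]
[606.6 138.2  71.4] [3.139 0.454 1.389] [-1.8  0.6  7.4] [-0.02  0.44 -0.18]
[606.6 138.2  71.5] [3.139 0.454 1.389] [-1.7  0.6  7.5] [-0.01  0.4  -0.16]
```

View pics/s1c.png

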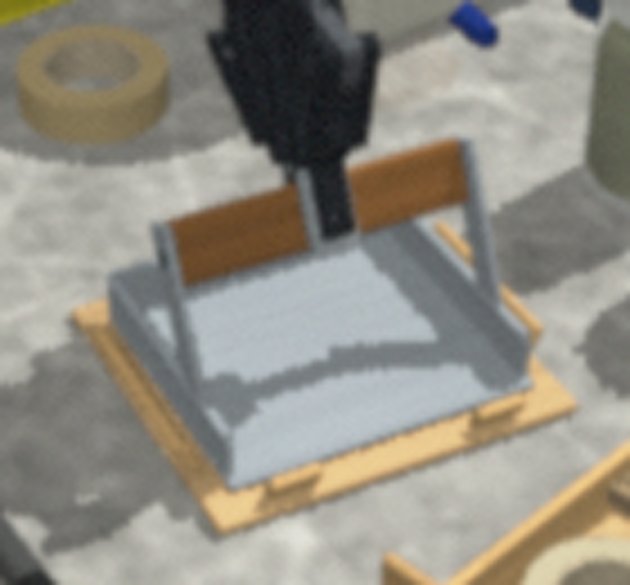

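Contact (+7.5 N) came at z = 71.4, the same height as at the grasp, and the tray sits between its rails as before. Releasing and retreating along the tool axis.

```bash
python3 -m creep '[{"hand":0.15,"travel":[0,0,0],"angular":[0,0,0]},{"hand":0.15,"travel":[0,0,0],"angular":[0,0,0]},{"hand":0.3,"travel":[0,0,0],"angular":[0,0,0]},{"hand":0.6,"travel":[0,0,0],"angular":[0,0,0]},{"hand":1,"travel":[0,0,0],"angular":[0,0,0]},{"hand":1,"travel":[0,0,0],"angular":[0,0,0]},{"hand":1,"travel":[0,0,0],"angular":[0,0,0]},{"hand":1,"travel":[0,0,0],"angular":[0,0,0]}]'
python3 -m creep '[{"hand":1,"travel":[0,0,-1],"angular":[0,0,0]},{"hand":1,"travel":[0,0,-2.5],"angular":[0,0,0]},{"hand":1,"travel":[0,0,-5],"angular":[0,0,0]},{"hand":1,"travel":[0,0,-8],"angular":[0,0,0]},{"hand":1,"travel":[0,0,-12],"angular":[0,0,0]},{"hand":1,"travel":[0,0,-15],"angular":[0,0,0]},{"hand":1,"travel":[0,0,-15],"angular":[0,0,0]},{"hand":1,"travel":[0,0,-15],"angular":[0,0,0]}]'
python3 - <<'E'
from look import *
d=snap('scene','f')
a=cv2.imread('pics/h1.png')[195:325,260:400];b=cv2.imread('pics/f.png')
o=np.zeros((600,800,3),np.uint8);f=lambda i:cv2.resize(i,None,fx=2.85,fy=2.85,interpolation=2)
A=f(a);C=f(b[195:325,260:400]);o[:A.shape[0],:A.shape[1]]=A;o[:C.shape[0],400:400+C.shape[1]]=C
D=cv2.resize(b[210:400,150:500],(420,228),interpolation=2);o[372:600,:420]=D;cv2.imwrite('pics/fc.png',o)
ctrl.get_image('top')
for c in ('scene','top'):
  for t in('tray','tray_grip','tray_mouth','tape_roll_1','peg_0','marker_1','jar_f0','calculator'):
    print(c,t,[(np.round(r['at'],0).tolist(),round(r['confidence'],2)) for r in ctrl.spot_point(c,t)[:4]])
E
```

```text
clock: 21.5
eef_pos: [606.6, 138.2, 71.4]
tool_rot: [3.139, 0.454, 1.389]
force: [-0.8, -0.4, 0.3]
width: 85.4
clock: 22.3
eef_pos: [618.2, 204.3, 207.7]
tool_rot: [3.137, 0.452, 1.389]
force: [-0.2, -0.1, 0.0]
width: 85.5
scene tray [([606.0, 147.0, 1.0], 0.87)]
scene tray_grip [([608.0, 144.0, 87.0], 0.81), ([598.0, 81.0, 9.0], 0.41)]
scene tray_mouth [([594.0, 83.0, 11.0], 0.82)]
scene tape_roll_1 [([576.0, -69.0, 23.0], 0.63)]
scene peg_0 [([641.0, -50.0, 18.0], 0.83), ([577.0, -68.0, 25.0], 0.59), ([605.0, 146.0, 3.0], 0.28)]
scene marker_1 [([616.0, -115.0, 16.0], 0.76), ([604.0, -54.0, 15.0], 0.7), ([429.0, 118.0, 0.0], 0.61)]
scene jar_f0 [([764.0, -20.0, -2.0], 0.97)]
scene calculator [([461.0, 403.0, -1.0], 0.75), ([600.0, 82.0, 8.0], 0.44)]
top tray [([610.0, 144.0, 11.0], 0.81)]
top tray_grip [([610.0, 145.0, 88.0], 0.65)]
top tray_mouth [([608.0, 147.0, 88.0], 0.58)]
top tape_roll_1 []
top peg_0 []
top marker_1 [([429.0, 114.0, 0.0], 0.67)]
top jar_f0 []
top calculator []
```

View pics/fc.png

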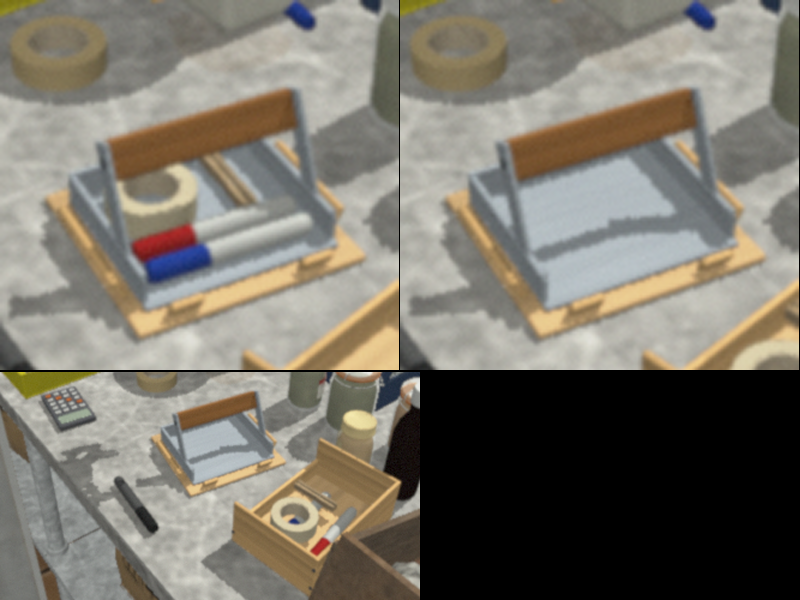

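Before and after crops show the tray at the same pixels in its cradle. The four items are in the box and the bystanders are where they were. Handing in.

```bash
python3 -c "
from cell import ctrl
print(ctrl.finish_job())"
```

```text
the job is handed in; nothing more can be done
None
```

I picked the tray up by its handle, carried it level over the box's low front wall and tipped it slowly with its open edge just inside. All four items slid out. I then set the empty tray back in its cradle, let go and handed the job in at about 22 s.

**Last checks:**
- **Tray seating:** contact came at TCP z = 71.4 mm, the same as when I first gripped it, with about +7.5 N. The before and after crops show the tray in the same place and the same way round.
- **Load:** the scene camera shows the tape roll, peg and both markers in the box. The tape roll and peg rest partly on the blue marker.
- **Bystanders:** the jar and black marker measured within about 5 mm of their starting points, which is camera noise. So did the calculator.
- **Robot:** the gripper is open and clear of everything, with about 0 N on the wrist.

**Gaps and disagreements:**
- On the first lowering to the recorded grip pose, the tray was still hanging with its full weight on the wrist. I commanded it about 2 mm lower to get firm contact.
- At the end the arm hid the box from the top camera, so the load check is from the scene camera only.
- The top camera also gave one wrong reading for the tray's open edge, placing it at the handle. The scene camera had it where it belongs.

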